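Twist a stuck tapered pin out of its drilling jig and park it

TASK

The red-winged tapered pin is stuck in its drilling jig block. Twist it by its wing about 45 degrees, either way, to break the taper free, then pull it straight up out of the jig and stand it upright in the hole of the plywood parking block with its shoulder resting on the block. Leave the black-winged pin alone in its own jig.

Things in the scene. Friction and masses are not known exactly. Their poses are not given: they have to be found in the camera images.
- red_wing (a point): Centre of the stuck pin's red wing grip, an upright flat bar 44 mm long (this x axis), 16 mm thick (y; grip across it), 50 mm tall (z up), on the pin's axis. It stands on a steel shoulder 52 mm across, 6 mm thick, whose underside is 31 mm below this point. Pin 0.18-0.35 kg.
- red_end (a point): Lower end of the red pin, hidden in the jig at the start: on its axis, 81 mm below the wing centre, same axes. Below the shoulder the pin is a steel taper 50 mm long, 36 mm across at the top, 30 at the bottom. Stuck, it cannot be pulled up; it turns stiffly (0.2 N m, either way, up to 75 degrees) and is free to lift after about 30 degrees.
- jig_red: Wooden jig block of the red pin, 80 x 80 x 60 mm high, fixed to the bench, brass-bushed bore 38 mm across in its top. Origin at the centre of its underside, z up; at the start its x axis runs along the red wing and the pin's shoulder sits flat on its top. The two jigs may swap places.
- black_wing (a point): Centre of the black wing grip of the other pin, same shape and size as the red one, seated likewise in its own jig. To be left alone.
- jig_black: The wooden jig block of the black pin, 80 x 80 x 60 mm high, fixed to the bench; origin at the centre of its underside, z up; x axis along the black wing.
- park_hole (a point): Centre of the mouth of the parking block's round hole, level with the block's top, z up. Plywood block 100 x 100 x 60 mm high, fixed; hole 48 mm across, 4 mm chamfer, 60 mm deep. A parked pin hangs by its shoulder, wing centre 31 mm above this point.
- box_top (a point): Centre of the top of the closed wooden tool box that stands on the bench between the jigs (left) and the parking block (right), about 200 mm (x) by 350 mm (y), 141 mm high. It stays shut; carry the pin over it.
Things that resemble listed ones, but are neither listed nor needed, are in the scene too. What is shaped like the jig_red but purple is not meant. Leave any blue look-alike of the part that bears red_wing alone.

How it is judged:
By the outcome, as a careful person would: the job done as asked, in the order asked, and still so for the second after the job is handed in, with the robot touching nothing.
It also fails if it takes over 40 s, if anything falls off the work surface, if the arm or the gripper's body presses on something with over 40 N, if the wrist force passes 120 N, or if a joint passes its speed limit or range.

ROBOT

A 6-joint arm with a two-finger parallel gripper is mounted at the origin on a cart in front of the work surface, level with it; the furniture and walls round the work are solid. World frame = base frame: x ahead of the robot, y to its left, z up, the work surface at z = 0. Lengths are in mm, angles in rad, forces in N, time in s.
With the tool pointing down it reaches from about 275 to 825 mm from the base axis. Payload 5.2 kg.
Tool frame: the origin (TCP) lies on the centre line of the jaws, within the pads' length; the fingertips stand bot.tips_ahead ahead of it and the grasp point (between the pads) lies 5 mm behind it (bot.tips_ahead is the distance from the TCP to the fingertips, in mm); z points along the fingers, y is the direction in which the jaws open and shut (so a half turn about z gives the same grasp; the last joint's range is limited). The gripper opens to 93 mm and grips with 3 to 60 N. Pads are 15 mm wide; open, the fingers measure 128 mm over their backs; the gripper's body (75 mm by 188 mm) begins 65 mm behind the grasp point.
Start: joints at [-1.452, 0.259, 1.535, -0, 1.348, -0.203], TCP at [173.972, -521.765, 195.853] pointing down, gripper open.
Joint ranges: [-3.14, 3.14], [-0.91, 2.08], [0.19, 2.58], [-1.22, 4.36], [0.22, 2.71], [-3.12, 3.12]. Speed limits (rad/s): [2.57, 2.57, 3.14, 3.14, 3.14, 3.14].

INTERFACE

Orientations are given as a unit quaternion [w, x, y, z].
In Python, from plant import bot, grip, viewer gives the robot as it stands. Calls block until the motion is done:
- bot.goto(position, orientation): joint-space move of the TCP to a pose.
- bot.move_l(position, attitude=None, rate=150, max_force=None): straight line of the TCP; attitude=None keeps the orientation; rate is the mean speed in mm/s. With max_force (N) it stops when the force on the tool has changed by that much, and returns True; else False.
- bot.movej(angles): joint-space move.
- grip(opening, squeeze=None): finger opening in mm; squeeze is the grip in N (None keeps the last); returns when the fingers have stopped.
- bot.sleep(seconds).
- bot.inverse_kinematics(position, orientation): joint angles nearest the present ones, or None.
- bot.sense(): the state.
- viewer.grab_frame(name): name is "scene" or "top" or "wrist"; returns the picture (384x512x3 uint8, red, green, blue); there is no depth.
- viewer.calibration(name): a dict with "camera_matrix" (3x3 intrinsics, pixels), "dist_coeffs" ([k1, k2, p1, p2, k3] as OpenCV has them; the pictures are not rectified), "R" (3x3) and "t" (3): a world point X has camera coordinates R X + t. Camera axes: x right, y down, z forward; pixel columns grow to the right and rows downward; lengths in mm; the calibration is good to about 2 mm. A picture is of the moment at which its call begins: read the wrist's pose just before it. calibration takes no time and is no camera call; for the wrist camera it gives the pose at the moment of the call.
A pose or a line that the arm cannot do raises bot.MotionError and nothing moves.
- bot.job_done(): hands the job in, once; it reports no verdict.
The state is a dict: "t": time; "qpos": joint angles; "joint_velocities": joint speeds; "joint_efforts": joint torques, N m; "tool_pos": TCP position; "tool_rot": TCP orientation; "wrist_force": force on the tool from outside, world axes, zero at the start; "torque": the same for the moment, N m; "grip_width": finger opening in mm.
Only numpy, scipy, OpenCV 4.12 (cv2) and the standard library are available. Lean on these libraries where they do the work, as an engineer would, in place of code of your own. Each camera call takes 0.05 s, during which the arm holds its last target.

## Working session

There is one attempt and no reset: what is moved stays moved. The work goes in short steps, each a Python script; the robot and the scene stay as the last script left them, time stands still between calls to the robot, and variables do not carry over. Pictures are saved under pics/ and viewed, and the job is handed in when it is done.

```bash
mkdir -p pics; ls
python3 - <<'E'
from plant import bot, grip, viewer
import cv2,numpy as np
s=bot.sense();print(s, bot.tips_ahead)
for n in("scene","top","wrist"):
    im=viewer.grab_frame(n);cv2.imwrite(f"pics/{n}0.png",im[:,:,::-1])
    c=viewer.calibration(n);print(n,np.round(c["camera_matrix"],1).tolist(),np.round(c["dist_coeffs"],3),np.round(c["R"],3).tolist(),np.round(c["t"],1))
E
```

```text
pics
{'t': 0.0, 'qpos': array([-1.45180143e+00,  2.59320480e-01,  1.53607522e+00, -1.38536272e-07,
        1.34803520e+00, -2.02795452e-01]), 'joint_velocities': array([-5.06425648e-04, -2.83508577e-04,  7.59365600e-04, -1.28468804e-04,
        5.77085050e-05,  3.97796520e-04]), 'joint_efforts': array([-9.14304601e-04, -4.37308252e+01, -2.84003592e+01,  7.17713032e-02,
        4.12747229e-02, -1.55425341e-04]), 'tool_pos': array([ 173.89798837, -521.15313527,  195.03305074]), 'tool_rot': array([-9.18320107e-04,  9.87083851e-01,  1.60201830e-01,  3.84327999e-05]), 'wrist_force': array([ 0.29146495, -0.26974884, -0.09797995]), 'torque': array([ 0.00431307, -0.02354   , -0.04500807]), 'grip_width': 92.85223388559474} 14.0
scene [[444.0, 0.0, 260.6], [0.0, 444.0, 192.2], [0.0, 0.0, 1.0]] [0.001 0.    0.    0.    0.   ] [[-0.635, -0.773, -0.004], [-0.485, 0.402, -0.776], [0.601, -0.491, -0.63]] [ 379.1  286.9 1133.1]
top [[422.6, 0.0, 259.9], [0.0, 422.6, 189.4], [0.0, 0.0, 1.0]] [-0.127  0.     0.     0.     0.   ] [[0.026, -1.0, 0.004], [-0.998, -0.026, -0.065], [0.065, -0.002, -0.998]] [  77.2  513.6 1536.4]
wrist [[332.8, 0.0, 255.9], [0.0, 332.8, 190.8], [0.0, 0.0, 1.0]] [-0.096  0.     0.     0.     0.   ] [[0.317, -0.949, -0.001], [-0.905, -0.302, 0.3], [-0.284, -0.094, -0.954]] [-550.3  -34.9  391.6]
```

View pics/scene0.png

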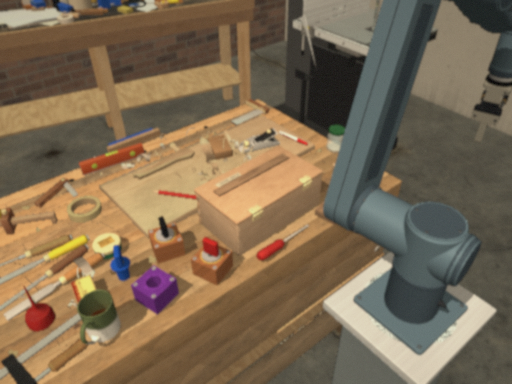

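View pics/top0.png

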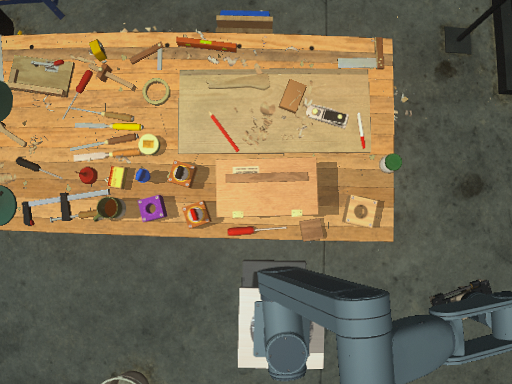

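View pics/wrist0.png

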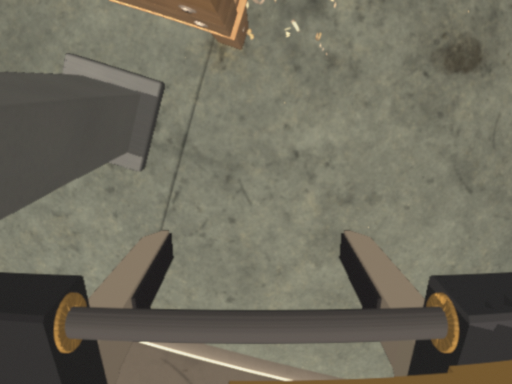

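The scene view shows a red wing at (210,247) in the near wooden jig and a black wing at (164,228) in the far one. There is also a blue look-alike (120,262) and an empty purple block (156,288). In the top view the red pin is at (195,213), the parking block at (362,211) and the tool box at (266,190). I'll enlarge to confirm.

Run:
```python
import cv2,numpy as np
a=cv2.imread("pics/top0.png");b=cv2.imread("pics/scene0.png")
c=[cv2.resize(x,(400,300),interpolation=cv2.INTER_CUBIC) for x in (a[160:235,135:235],a[175:250,320:420],b[210:300,130:250])]
c.append(cv2.resize(a[150:250,200:333],(400,300)))
cv2.imwrite("pics/crop1.png",np.vstack([np.hstack(c[:2]),np.hstack(c[2:])]))
```

```text
(no output)
```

View pics/crop1.png

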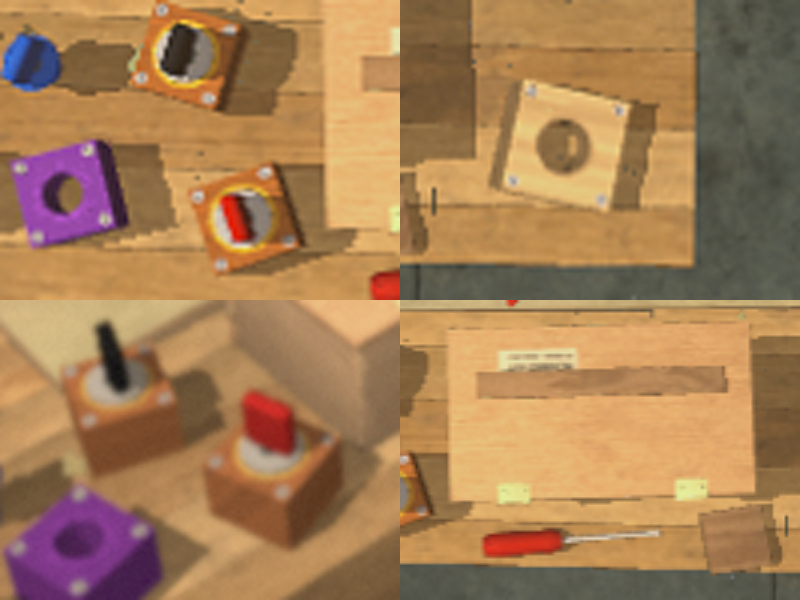

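```bash
cat > h.py <<'E'
import numpy as np,cv2
def rays(cal,px):
    K=np.array(cal["camera_matrix"]);d=np.array(cal["dist_coeffs"]);R=np.array(cal["R"]);t=np.array(cal["t"])
    u=cv2.undistortPoints(np.array(px,float).reshape(-1,1,2),K,d).reshape(-1,2)
    D=np.c_[u,np.ones(len(u))]@R; C=-R.T@t
    return C,D/np.linalg.norm(D,axis=1)[:,None]
def onz(cal,px,z):
    C,D=rays(cal,px);return C+D*((z-C[2])/D[:,2])[:,None]
def tri(cA,pA,cB,pB):
    C1,D1=rays(cA,[pA]);C2,D2=rays(cB,[pB]);d1,d2=D1[0],D2[0]
    s=np.linalg.lstsq(np.c_[d1,-d2],C2-C1,rcond=None)[0]
    a,b=C1+s[0]*d1,C2+s[1]*d2
    return (a+b)/2,np.linalg.norm(a-b)
def down(yaw): # tool z down, tool x at yaw in world; y = z×x
    from scipy.spatial.transform import Rotation as Ro
    x=np.array([np.cos(yaw),np.sin(yaw),0]);z=np.array([0,0,-1.]);y=np.cross(z,x)
    q=Ro.from_matrix(np.c_[x,y,z]).as_quat();return [q[3],q[0],q[1],q[2]]
E
python3 - <<'E'
from h import *
from plant import bot, viewer
c=viewer.calibration("top")
print("ring",onz(c,[[196.1,214.1]],60).round(1))
def cr(x,y,x0,y0):return[x/4+x0-.4,y/4+y0-.4]
print("redjig corners",onz(c,[cr(*p,135,160) for p in[(190,187),(277,163),(302,247),(218,273)]],60).round(1))
print("blackjig",onz(c,[cr(*p,135,160) for p in[(160,2),(245,32),(222,108),(132,83)]],60).round(1))
print("park",onz(c,[[360.4,211.4]],60).round(1),onz(c,[cr(x-400,y,320,175) for x,y in[(522,80),(632,102),(610,211),(502,187)]],60).round(1))
print("box",onz(c,[(200+(x-400)/3,150+(y-300)/3) for x,y in[(448,330),(748,322),(755,490),(448,500)]],141).round(1))
print("strip block",onz(c,[(313,228)],30))
E
```

```text
ring [[414.3 315.8  60. ]]
redjig corners [[440.6 367.1  60. ]
 [464.1 289.6  60. ]
 [389.9 264.8  60. ]
 [364.6 339.2  60. ]]
blackjig [[606.4 400.8  60. ]
 [581.  322.6  60. ]
 [512.1 340.8  60. ]
 [532.5 423.1  60. ]]
park [[ 438.9 -272.3   60. ]] [[ 498.3 -234.    60. ]
 [ 481.  -334.9   60. ]
 [ 382.6 -315.9   60. ]
 [ 402.  -217.3   60. ]]
box [[ 599.5  242.5  141. ]
 [ 617.8  -97.6  141. ]
 [ 427.4 -108.8  141. ]
 [ 407.3  236.2  141. ]]
strip block [[ 375.03672512 -106.15827504   30.        ]]
```

Candidates are the red pin in the wooden jig at top (195,213), the black pin at (182,174), the blue pin at (142,174) and the purple block at (152,208). The crop confirms the red pin: it's the only red wing, and it sits on a steel shoulder in a wooden, brass-bushed jig. Next I'll plan the IK and go look with the wrist camera.

Run:
```python
from h import *
from plant import bot, viewer
r=np.radians
for yaw in (19,19+45,19-45,199,199+45,199-45):
    q=bot.inverse_kinematics([414,315,100],down(r(yaw)));print(yaw,None if q is None else np.round(q,2))
for yaw in (-60,-26,0,19,64,120,154,199,244):
    q=bot.inverse_kinematics([439,-272,130],down(r(yaw)));print("park",yaw,None if q is None else np.round(q,2))
```

```text
19 [ 0.44  0.29  1.74 -0.    1.11  1.67]
64 [ 0.44  0.29  1.74 -0.    1.11  0.89]
-26 [ 0.44  0.29  1.74 -0.    1.11  2.46]
199 [ 0.44  0.29  1.74 -0.    1.11 -1.47]
244 [ 0.44  0.29  1.74 -0.    1.11 -2.25]
154 [ 0.44  0.29  1.74 -0.    1.11 -0.68]
park -60 [-0.77  0.25  1.71 -0.    1.18  1.85]
park -26 [-0.77  0.25  1.71 -0.    1.18  1.25]
park 0 [-0.77  0.25  1.71 -0.    1.18  0.8 ]
park 19 [-0.77  0.25  1.71 -0.    1.18  0.47]
park 64 [-0.77  0.25  1.71 -0.    1.18 -0.32]
park 120 [-0.77  0.25  1.71 -0.    1.18 -1.29]
park 154 [-0.77  0.25  1.71 -0.    1.18 -1.89]
park 199 [-0.77  0.25  1.71 -0.    1.18 -2.67]
park 244 [-0.77  0.25  1.71 -0.    1.18  2.82]
```

Run:
```python
from h import *
from plant import bot, viewer
r=np.radians
import json
def shot(n):
    c=viewer.calibration("wrist");im=viewer.grab_frame("wrist");cv2.imwrite(f"pics/{n}.png",im[:,:,::-1]);json.dump({k:np.array(v).tolist() for k,v in c.items()},open(f"pics/{n}.json","w"))
bot.goto([439,-272,320],down(r(45)));bot.sleep(.2);shot("wpark")
bot.goto([414,315,290],down(r(19)));bot.sleep(.2);shot("wred")
s=bot.sense();print(s["t"],s["tool_pos"],s["wrist_force"])
```

```text
4.1917 [414.37904922 314.53296022 289.9738116 ] [-0.35390257 -0.36019738 -0.08827597]
```

View pics/wpark.png

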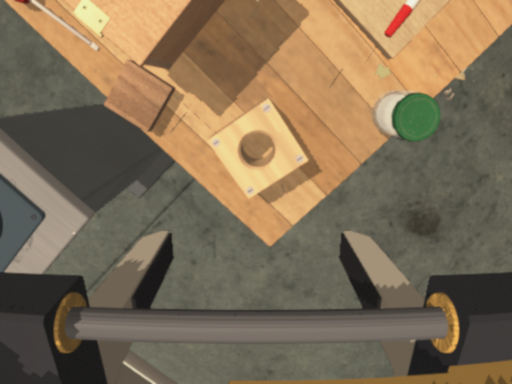

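View pics/wred.png

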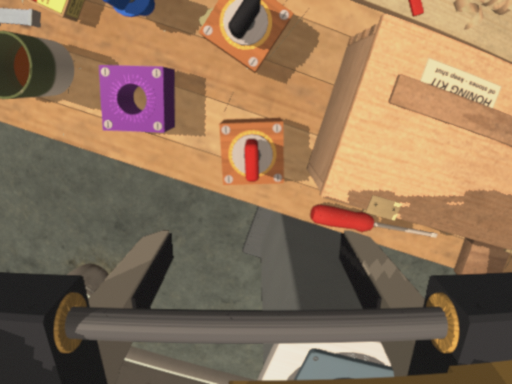

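The wrist views show the park hole at about (256,148), and the red wing at (251,160) in the jig with corners around (222–284, 120–185). I'll enlarge both to measure them precisely.

Run:
```python
import cv2,numpy as np
a=cv2.imread("pics/wred.png")[110:194,208:296];b=cv2.imread("pics/wpark.png")[96:200,204:314]
r=lambda x:cv2.resize(x,None,fx=4.5 if x is a else 3.6,fy=4.5 if x is a else 3.6,interpolation=cv2.INTER_CUBIC)
A,B=r(a),r(b);print(A.shape,B.shape)
h=min(A.shape[0],B.shape[0])
cv2.imwrite("pics/crop2.png",np.hstack([A[:h],B[:h]]))
```

```text
(378, 396, 3) (374, 396, 3)
```

View pics/crop2.png

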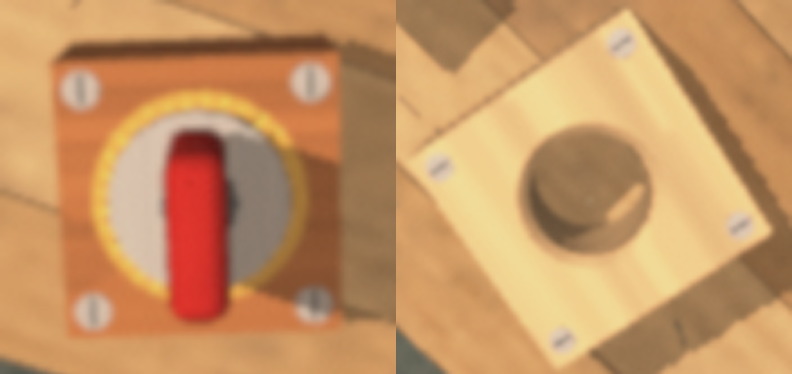

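Run:
```python
from h import *
import json
# red: wing mask
im=cv2.imread("pics/wred.png");cal=json.load(open("pics/wred.json"))
hsv=cv2.cvtColor(im,cv2.COLOR_BGR2HSV);H,S,V=cv2.split(hsv)
m=(((H<5)|(H>174))&(S>170)&(V>60)).astype(np.uint8);m2=np.zeros_like(m);m2[130:190,235:270]=m[130:190,235:270]
ys,xs=np.nonzero(m2);print("red",len(xs),xs.min(),xs.max(),ys.min(),ys.max())
for y in range(ys.min(),ys.max()+1):
    k=xs[ys==y];print(y,k.min(),k.max(),end="; ")
print()
# park
im=cv2.imread("pics/wpark.png");cal2=json.load(open("pics/wpark.json"))
g=cv2.cvtColor(im,cv2.COLOR_BGR2GRAY)
print(g[148,225:290]);print(g[120:180,256])
# camera centers
for c in(cal,cal2):print(-np.array(c["R"]).T@np.array(c["t"]))
```

```text
red 473 245 257 140 180
140 249 253; 141 247 255; 142 247 255; 143 247 256; 144 246 256; 145 246 256; 146 246 256; 147 246 256; 148 245 256; 149 245 256; 150 245 257; 151 245 257; 152 245 257; 153 245 257; 154 245 257; 155 245 257; 156 245 257; 157 245 257; 158 246 257; 159 246 257; 160 246 257; 161 246 257; 162 246 257; 163 246 257; 164 246 257; 165 246 257; 166 246 257; 167 246 257; 168 246 257; 169 246 257; 170 246 257; 171 246 257; 172 246 257; 173 246 257; 174 246 257; 175 247 257; 176 246 257; 177 246 257; 178 247 257; 179 247 256; 180 248 255; 
[216 216 214 212 211 210 210 210 210 210 211 208 190 162 139 119  96  91
 107 120 124 123 121 121 122 124 127 128 128 128 125 127 125 126 126 130
 131 130 128 125 123 123 127 137 158 175 177 163 143 144 174 194 200 200
 200 198 197 196 195 196 198 199 200 200 202]
[206 206 207 207 207 208 207 210 209 201 180 157 146 135 130 129 127 125
 123 122 121 119 120 121 123 124 125 125 127 125 126 127 126 123 122 121
 120 119 108  99 107 121 128 128 126 131 153 184 196 202 210 214 216 216
 215 214 214 213 211 211]
[494.26355736 341.06519839 478.46221643]
[ 498.4733999  -214.36025888  507.93068673]
```

Run:
```python
from h import *
import json
cal=json.load(open("pics/wred.json"));cp=json.load(open("pics/wpark.json"))
P=lambda x,y:[(x+.5)/4.5-.5+208,(y+.5)/4.5-.5+110]
Q=lambda x,y:[(x-396+.5)/3.6-.5+204,(y+.5)/3.6-.5+96]
s=onz(cal,[P(*p) for p in[(80,90),(310,82),(314,303),(93,312)]],60);print("screws",s.round(1),s.mean(0))
e=s[0]-s[3];f=s[1]-s[2];print("yaw x",[np.degrees(np.arctan2(v[1],v[0])) for v in(e,f)])
print("ring",onz(cal,[P(200,195)],60))
w=onz(cal,[P(195,157),P(199,320)],116);print("wingtop",w,w.mean(0),np.degrees(np.arctan2(*(w[0]-w[1])[1::-1])),np.linalg.norm(w[0]-w[1]))
s=onz(cp,[Q(*p) for p in[(622,42),(740,225),(563,342),(440,168)]],60);print("pscrews",s.mean(0))
print("hole",onz(cp,[Q(584.5,190)],60))
s=onz(cp,[Q(*p) for p in[(628,8),(771,233),(558,370),(408,158)]],60);print("pcorners",s.mean(0),np.linalg.norm(np.diff(s,axis=0),axis=1))
```

```text
screws [[433.4 360.2  60. ]
 [456.2 300.5  60. ]
 [396.9 277.8  60. ]
 [373.6 337.4  60. ]] [415.03735493 318.97510427  60.        ]
yaw x [np.float64(20.864534551345457), np.float64(20.98681584499262)]
ring [[416.16792832 319.12452227  60.        ]]
wingtop [[435.11530457 326.23465846 116.        ]
 [396.38503754 312.05362278 116.        ]] [415.75017106 319.14414062 116.        ] 20.110137212054276 41.244822184085635
pscrews [ 441.24257988 -274.83159236   60.        ]
hole [[ 441.2655009 -271.2054516   60.       ]]
pcorners [ 441.49388745 -274.62348727   60.        ] [100.151993    98.66081658 100.84311172]
```

Run:
```python
from h import *
from plant import bot, grip, viewer
y=np.radians(20.8)
grip(60)
bot.goto([415.5,319,200],down(y))
im=viewer.grab_frame("wrist");cv2.imwrite("pics/w3.png",im[:,:,::-1])
c=viewer.calibration("wrist");import json;json.dump({k:np.array(v).tolist() for k,v in c.items()},open("pics/w3.json","w"))
print(bot.move_l([415.5,319,130],rate=100,max_force=8))
s=bot.sense();print(s["t"],s["tool_pos"],s["wrist_force"])
```

```text
False
6.275 [416.09151126 319.27472962 130.79235251] [ 1.2169039   0.14779876 -0.41024605]
```

View pics/w3.png

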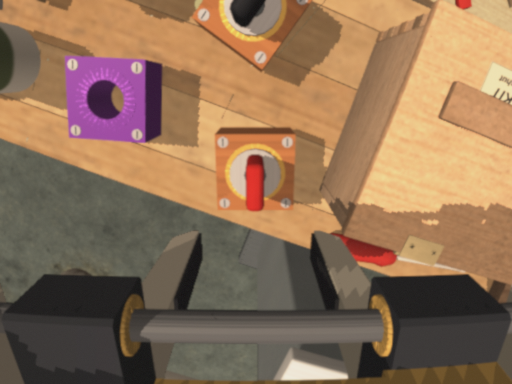

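The wing (255,182) lies centred between the fingers (202 and 313). Next I descend and grip.

Run:
```python
from h import *
from plant import bot, grip, viewer
print(bot.move_l([415.5,319,88],rate=80,max_force=8))
s=bot.sense();print(s["t"],s["tool_pos"],s["wrist_force"])
w=grip(14,30)
s=bot.sense();print(w,s["t"],s["tool_pos"],s["wrist_force"],s["torque"],s["grip_width"])
```

```text
False
6.95 [415.77645623 319.11883226  88.22397656] [-0.074995    0.13472782 -0.89857126]
False 7.7667 [415.4829127  319.35797348  88.14682767] [-0.28187051  1.36414584  1.55204775] [ 0.47026267  0.17180743 -0.01158569] 15.74021861777641
```

Run:
```python
from h import *
from plant import bot, grip, viewer
grip(14,50)
for a in (35.8,50.8,66.3):
    bot.goto([415.5,319,88],down(np.radians(a)))
    s=bot.sense();print(a,s["t"],s["tool_pos"],s["wrist_force"],s["torque"],s["qpos"][5])
im=viewer.grab_frame("wrist");cv2.imwrite("pics/w4.png",im[:,:,::-1])
im=viewer.grab_frame("scene");cv2.imwrite("pics/s4.png",im[190:310,110:270,::-1].repeat(3,0).repeat(3,1))
```

```text
35.8 8.3417 [415.40235023 319.05704295  88.12426294] [-2.20919205  2.11485992  3.1132415 ] [ 0.31065579  0.34226006 -0.15847843] 1.3914438749560765
50.8 8.7 [415.51530973 319.08317121  88.14277212] [-2.38086411  1.69495235  3.87475663] [ 0.31848685  0.33125618 -0.12037186] 1.1316872739263544
66.3 9.0667 [415.55092104 319.09790953  88.12181   ] [-2.7208218   1.54521637  4.94725096] [ 0.34213323  0.42053085 -0.0839507 ] 0.8619851380085157
```

View pics/w4.png

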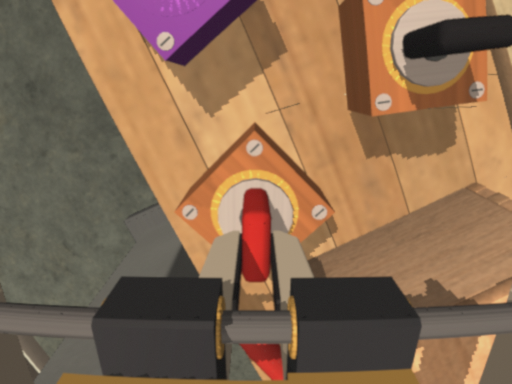

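View pics/s4.png

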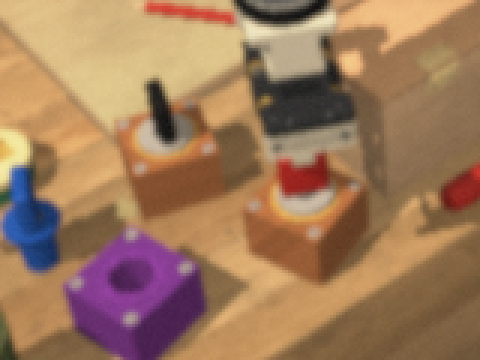

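The wing is now at 45° to its jig (wrist (256,230)) and still held parallel in the jaws. Pulling straight up.

Run:
```python
from h import *
from plant import bot, grip, viewer
print(bot.move_l([415.5,319,100],rate=30,max_force=25))
s=bot.sense();print(s["t"],s["tool_pos"],s["wrist_force"],s["torque"])
print(bot.move_l([415.5,319,155],rate=60,max_force=25))
print(bot.move_l([415.5,319,300],rate=150,max_force=25))
bot.sleep(.2)
s=bot.sense();print(s["t"],s["tool_pos"],s["wrist_force"],s["torque"],s["grip_width"])
for n in("scene","top","wrist"):cv2.imwrite(f"pics/{n}5.png",viewer.grab_frame(n)[:,:,::-1])
```

```text
False
9.7167 [415.80915231 318.87134519 100.33399042] [-0.01772291  0.5425337  -2.6773367 ] [-0.05658957 -0.08156196  0.01124934]
False
False
12.1 [415.13624042 318.84110079 299.11370918] [-0.69029317  0.92602297 -3.10434635] [-0.05074001 -0.08203768  0.01419981] 15.253696837134347
```

View pics/scene5.png

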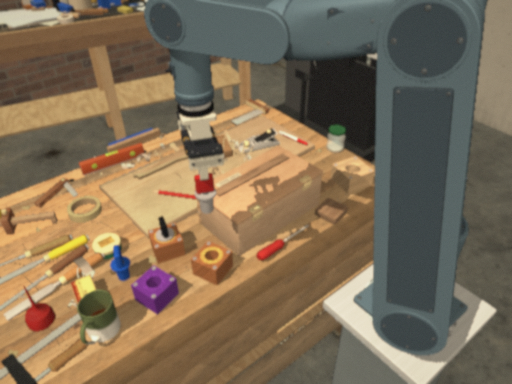

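View pics/wrist5.png

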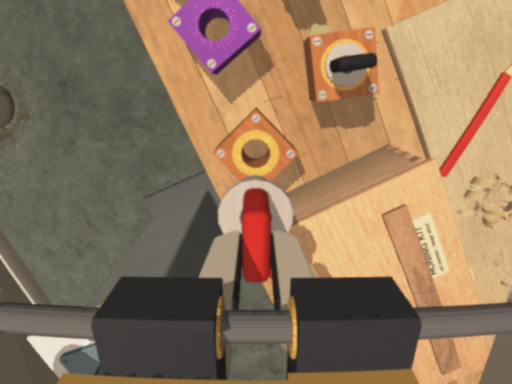

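The pin is out and hanging straight: shoulder at (255,210), empty bushed bore at (256,152). I'll carry it over the box now.

Run:
```python
from h import *
from plant import bot, grip, viewer
y=np.radians(66.3);X,Y=441.3,-273.3
bot.goto([X,Y,300],down(y))
bot.move_l([X,Y,165],rate=150,max_force=20);bot.sleep(.2)
s=bot.sense();print(s["t"],s["tool_pos"],s["wrist_force"],s["torque"],s["grip_width"])
for n in("scene","top","wrist"):cv2.imwrite(f"pics/{n}6.png",viewer.grab_frame(n)[:,:,::-1])
a=cv2.imread("pics/scene6.png")[120:240,290:450];b=cv2.imread("pics/wrist6.png")
cv2.imwrite("pics/c6.png",np.hstack([cv2.resize(a,(400,300)),cv2.resize(b,(400,300))]))
```

```text
15.625 [ 441.7011567  -273.66429398  165.87750888] [-0.42160865 -0.62216392 -2.47555623] [-0.05813353 -0.04346574  0.01065455] 15.34426678817956
```

View pics/c6.png

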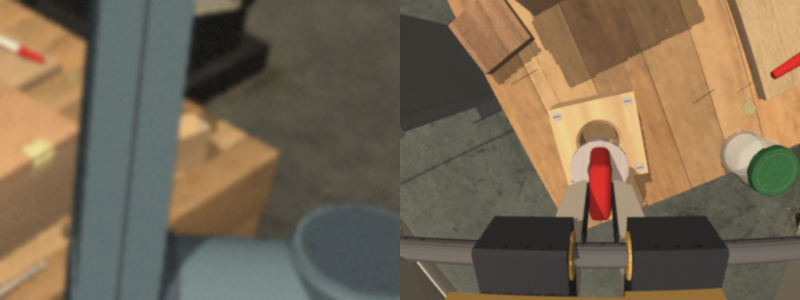

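In the wrist view the pin's shoulder sits in line with the hole (598,133). I'll lower it with a force guard.

Run:
```python
from h import *
from plant import bot, grip, viewer
X,Y=441.3,-273.3
for z,r in((125,50),(95,50),(86.5,20)):
    h=bot.move_l([X,Y,z],rate=r,max_force=8)
    s=bot.sense();print(z,h,s["t"],s["tool_pos"],s["wrist_force"],s["torque"])
    if h:break
cv2.imwrite("pics/w7.png",viewer.grab_frame("wrist")[:,:,::-1])
```

```text
125 False 16.725 [ 441.52007204 -273.51630732  125.27038637] [-0.19376848  1.14364061 -2.7106514 ] [-0.03378049 -0.02989877 -0.02910073]
95 False 17.475 [ 441.41586187 -273.38841183   95.02853176] [-0.06665866 -0.70812131 -2.54469224] [-0.04643251 -0.10552986 -0.00068267]
86.5 True 17.8833 [ 441.16043554 -273.36454273   87.8932644 ] [-1.36004542  0.17471491  5.16178792] [-0.00724983 -0.02245672  0.03303841]
```

View pics/w7.png

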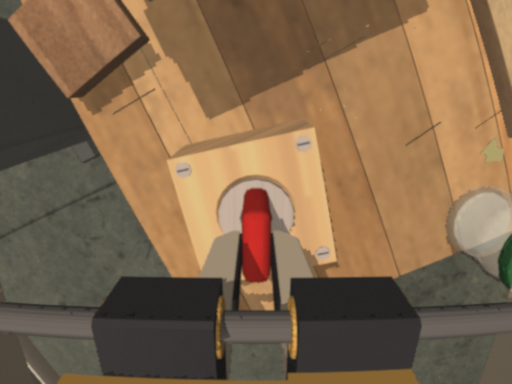

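The shoulder (256,210) is flat on the block, with contact at TCP z = 87.9, the same height as the seated grasp in the jig. Next I release slowly, retreat and check.

Run:
```python
from h import *
from plant import bot, grip, viewer
import json
grip(15,5);grip(24);grip(50)
s=bot.sense();print(s["t"],s["tool_pos"],s["wrist_force"])
X,Y=441.3,-273.3
bot.move_l([X,Y,140],rate=80,max_force=8)
bot.move_l([X,Y,300],rate=200);bot.sleep(.2)
c=viewer.calibration("wrist");json.dump({k:np.array(v).tolist() for k,v in c.items()},open("pics/w8.json","w"))
for n in("scene","top","wrist"):cv2.imwrite(f"pics/{n}8.png",viewer.grab_frame(n)[:,:,::-1])
b=cv2.imread("pics/wrist8.png")[90:240,150:350];a=cv2.imread("pics/top8.png")[150:250,130:263]
cv2.imwrite("pics/c8.png",np.hstack([cv2.resize(b,(400,300)),cv2.resize(a,(400,300))]))
s=bot.sense();print(s["t"],s["wrist_force"])
```

```text
19.2 [ 440.45646107 -272.61476118   86.7672533 ] [ 0.04561786 -0.06613907 -0.44941761]
21.3167 [ 0.28714719 -0.78647797 -1.21077222]
```

View pics/c8.png

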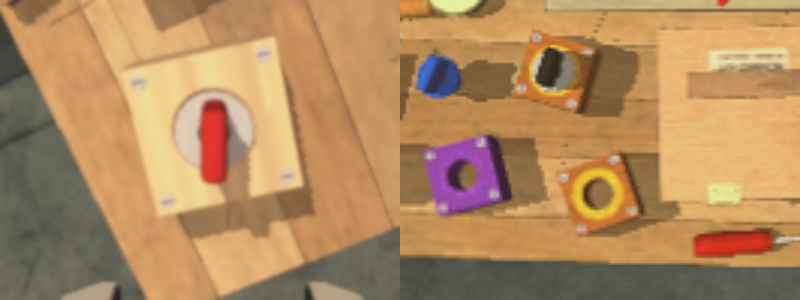

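The red pin stands centred with its shoulder flat on the parking block (crop (213,135)). The red jig is empty (598,193) and the black pin is untouched (553,68). Handing in.

```bash
python3 -c "
from plant import bot
bot.job_done();print(bot.sense()['t'])"
```

```text
the job is handed in; nothing more can be done
the job is handed in; nothing more can be done
```

I twisted the red-winged pin about 45° in its jig, pulled it straight up, carried it over the tool box and stood it in the parking block. The job was handed in at about 21.3 s on the robot's clock, with the gripper open and the arm raised clear.

- **Seating:** the guarded descent touched at TCP z = 87.9 mm, matching the 88 mm of the seated grasp in the jig. The final wrist picture shows the pin upright and centred, with its shoulder flat on the block.
- **Forces:** every wrist force I read stayed under 10 N.
- **Everything else:** the final top picture shows the red jig empty, and the black pin and blue look-alike in place.
- **What disagreed:** the parking hole's y position came out between -271 and -276 mm depending on the view and feature used. I aimed for -273.3 mm, and the pin went in without touching the sides noticeably.
- **What I couldn't check:** the scene camera's view of the parking block was blocked by the arm during lowering, so the placement checks rest on the wrist pictures and the force readings.

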